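# Weight the ball dish and hold it level, turned a quarter

### The job

Balance the black ball dish by seating the red-capped weight from the white rack fully home in the dish's empty socket, and let go of it. Then lift the dish by its handle bar clear of the stand, and once it is clear turn it a quarter turn (either way) over the stand, so that the bar lies crosswise to the yellow marks; keep it level, with the loose ball in the middle of the dish all the time, and leave the other things on the bench alone. Do not put it down: finish still holding the dish by the bar, level and at rest, at least 5 cm above its seat on the stand and straight over it.

Things in the scene. Friction and masses are not known exactly. Their poses are not given: they have to be found in the camera images.
- dish: Black round dish 190 mm across, 0.46 kg, loose on its stand; origin: centre of underside, z up; its x starts along the stand's x. Plate top z = 12 mm; handle posts 12 mm square at x = +-80 mm. At y = +74 mm an empty socket block, at y = -74 mm the same with a built-in black-capped weight (26 mm wide, top z = 76 mm; leave it). Balances on its bar once the red-capped weight is in.
- dish_socket (a point): Home point in the dish's empty socket (x = 0, y = 74, z = 14 mm on the dish): the weight's origin comes here when its shoulder rests on the socket block. The aluminium block is 34 mm square, its top 22 mm above this point; the round hole is 16.4 mm wide, 24 mm deep, with a chamfered mouth. Axes as the dish's.
- dish_centre (a point): Bottom of the dish's hollow, at its centre, z = 12.5 mm on the dish. The hollow is a shallow cone 92 mm across, sloping 0.12 rad to the centre, with a rim whose top is at z = 24 mm. Axes as the dish's.
- dish_bar (a point): Middle of the aluminium handle bar, z = 102 mm on the dish: the place to grip, from above, with the fingers closing along the dish's y. The bar is straight and flat-sided, 172 mm long along the dish's x, 12 mm wide, 16 mm high. The ball's top is 59 mm below this point. Axes as the dish's.
- ball_center (a point): Centre of the loose brass ball, 30 mm across, 0.11 kg, at rest in the middle of the dish. It rolls to the rim if the dish tilts by more than 0.12 rad or is jerked sideways at over about 1 m/s2.
- stand: Fixed stand: white base plate 240 mm (x) by 200 mm (y), 8 mm thick, with a dark round seat, 150 mm across, whose floor is 30 mm above the table inside a lip 4 mm high. Origin: centre of its underside on the table, z up. Yellow marks on the plate's two ends lie along its x axis, under the ends of the dish's bar as it starts.
- weight: Loose steel balance weight with a red cap, about 0.1 kg, upright in one of the rack's holes. Origin: centre of its foot, z up, 10 mm above the table as it starts. Shank 14 mm wide, 22 mm long, chamfered foot; above it (z = 22 to 62 mm) a plain round body 26 mm wide to grip. In the rack and in the socket its shoulder (z = 22 mm) rests on the top.
- rack: Fixed white rack block 80 mm (x) by 220 mm (y) by 32 mm high, origin: centre of its underside, with three holes 16 mm wide, 24 mm deep, at y = -70, 0 and 70 mm, holding the weight and two tool holders. Room for the fingers is along its x axis.
- holder_a: Loose tool holder with a brass tip in the rack, a bystander: dark flange 42 mm wide, 66 mm tall from its foot (origin), top 44 mm above the rack.
- holder_b: The same tool holder with a steel tip, a bystander.
- wrench: Loose steel wrench, 170 mm long, lying flat beyond the work, a bystander. Origin: centre of its underside.
- jar: Loose jar with a black lid, 60 mm wide, 90 mm tall, left of the work, a bystander. Origin: centre of its underside.
- insert_tray: Loose blue tray with divisions, 110 by 100 by 30 mm, left of the work, a bystander. Origin: centre of its underside.

How it is judged:
By the outcome, as a careful person would: the job done as asked, in the order asked, and still so for the second after the job is handed in, while the arm keeps its last pose, push and grip.
It also fails if it takes over 64 s, if anything falls off the work surface, if the arm or the gripper's body presses on something with over 40 N, if the wrist force passes 120 N, or if a joint passes its speed limit or range.

### The arm

A 6-joint arm with a two-finger parallel gripper is mounted at the origin on the work surface. World frame = base frame: x ahead of the robot, y to its left, z up, the work surface at z = 0. Lengths are in mm, angles in rad, forces in N, time in s.
With the tool pointing down it reaches from about 300 to 875 mm from the base axis. Payload 4.2 kg.
Tool frame: the origin (TCP) lies at the very end of the fingers, on their centre line; the grasp point (between the pads) lies 19 mm behind it; z points along the fingers, y is the line along which they close (so a half turn about z gives the same grasp; the last joint's range is limited). The gripper opens to 85 mm and grips with 20 to 120 N. Pads are 22 mm wide; open, the fingers measure 114 mm over their backs; the gripper's body (76 mm by 85 mm) begins 54 mm behind the grasp point. The pads swing forward as they close: fully open they stand 13 mm farther back than shut.
Start: joints at [-1.23, 0.32, 1.565, -0, 1.257, -0.02], TCP at [202.992, -537.992, 231.338] pointing down, gripper open.
Joint ranges: [-3.11, 3.11], [-0.84, 2.01], [0.21, 2.61], [-1.34, 4.49], [0.05, 2.63], [-2.56, 2.56]. Speed limits (rad/s): [2.57, 2.57, 3.14, 3.14, 3.14, 3.14].

### API

Orientations are given as a rotation vector (axis times angle).
In Python, from rig import bot, viewer gives the robot as it stands.
- The arm moves only by the tool play_rows, never from a script. Its arguments are lists of equal length, an entry for each row: "slide": the shift along the tool's x, y, z in mm, a list of three; "twist": the turn, a rotation vector about the tool's x, y, z in rad, a list of three; "jaw": the opening, from -1 (shut) to 1 (fully open). In form: {"slide": [[dx, dy, dz], ...], "twist": [[ax, ay, az], ...], "jaw": [jaw, ...]}. A call has 1 to 12 rows; each row shifts and turns the commanded pose from where the row before left it, along the tool's axes as they then stand; what a row does not reach is not made up. A row lasts 1/10 s, in which the tool goes at most 50 mm and 8.59 degrees, less where a joint would pass 70% of its speed; a pose out of reach is approached as far as the arm can. A call is refused whole if a number of a shift passes 50 or a number of a turn 0.15, either way. A call with a gripper value outside its range is refused whole. The fingers move at their own pace and stop on an object; "force" is the grip in N (left out, the last holds). Time passes only in rows, so rows that do not move let the fingers close. It gives the time, the measured TCP pose, the force, the opening and the grip force at its end, in the units of the state.
- bot.get_obs(): the state, without advancing time (a new reading comes with each control period).
- viewer.snapshot(name): name is "side" or "top" or "wrist"; returns a dict with "frame" (384x512x3 uint8, red, green, blue), "z_map" (384x512 float32, mm along the optical axis (not along the pixel's ray), 0 where there is no reading), "fovy" (degrees; the focal length in pixels is half the picture's height over the tangent of half this angle, whatever the lens; pixels are square), "cx", "cy" (the principal point, pixels), "origin" and "orientation" of the camera in the world; the wrist camera has in their place "hand_eye" (4x4, takes a point from camera to tool coordinates, whose origin is the TCP and whose axes are the flange's). Camera axes: x right, y down, z forward; pixel columns grow to the right and rows downward; lengths in mm; the calibration is good to about 2 mm. A picture is of the moment at which its call begins: read the wrist's pose just before it.
- bot.sign_off(): hands the job in; it is judged then, once.
The state is a dict: "clock": time; "qpos": joint angles; "joint_vel": joint speeds; "effort": joint torques, N m; "ee_pos": TCP position; "eef_rot": TCP orientation; "wrist_force": force on the tool from outside, world axes, zero at the start; "moment": the same for the moment, N m; "grip_width": opening from 0.0 (shut) to 1.0 (fully open); "finger_force": force on a finger pad.
Only numpy, scipy, OpenCV 4.12 (cv2) and the standard library are available. Lean on these libraries where they do the work, as an engineer would, in place of code of your own. Each camera call takes 0.05 s, during which the arm holds its last target. There are 200 camera calls.

## Working session

There is one attempt and no reset: what is moved stays moved. The work goes in short steps, Python scripts to look and compute and a tool call to move; the robot and the scene stay as the last step left them, time stands still between calls to the robot, and variables do not carry over. Pictures are saved under pics/ and viewed, at most 10 in all, crops included, and the job is handed in when it is done.

Besides the shell and the picture viewer there is one more tool, called after ">>>" as name(argument=value, ...) on one line, values as JSON. play_rows: Moves the arm, as the interface text tells. Its arguments: {"type":"object","properties":{"slide":{"type":"array","items":{"type":"array","items":{"type":"number"}}},"twist":{"type":"array","items":{"type":"array","items":{"type":"number"}}},"jaw":{"type":"array","items":{"type":"number"}},"force":{"type":"number"}},"required":["slide","twist","jaw"]}

```bash
mkdir -p pics; ls
cat > h.py <<'E'
import numpy as np, cv2
from scipy.spatial.transform import Rotation as R
from rig import bot, viewer
def snap(n):
    o=bot.get_obs(); s=viewer.snapshot(n); f=192/np.tan(np.radians(s['fovy'])/2)
    if n=='wrist':
        T=np.eye(4); r=np.array(o['eef_rot']); T[:3,:3]=R.from_rotvec(r).as_matrix(); T[:3,3]=o['ee_pos']
        M=T@np.array(s['hand_eye'])
    else:
        M=np.eye(4); q=np.array(s['orientation'],float)
        M[:3,:3]=q if q.shape==(3,3) else (R.from_rotvec(q).as_matrix() if q.size==3 else R.from_quat(q).as_matrix()); M[:3,3]=s['origin']
    return s,f,M
def ray(s,f,M,u,v):
    d=M[:3,:3]@np.array([(u-s['cx'])/f,(v-s['cy'])/f,1.]); return M[:3,3],d
def onplane(s,f,M,u,v,z):
    o,d=ray(s,f,M,u,v); return o+d*(z-o[2])/d[2]
def cloud(s,f,M):
    v,u=np.mgrid[:384,:512]; z=s['z_map']
    P=np.stack([(u-s['cx'])/f*z,(v-s['cy'])/f*z,z],-1)@M[:3,:3].T+M[:3,3]; P[z==0]=np.nan; return P
def save(n,im): cv2.imwrite('pics/'+n,cv2.cvtColor(im,cv2.COLOR_RGB2BGR))
E
python3 - <<'E'
from h import *
print(bot.get_obs())
for n in('top','side'):
    s,f,M=snap(n); save(n+'1.png',s['frame']); print(n,f,s['cx'],s['cy'],s['origin'],s['orientation'])
E
```

```text
pics
{'clock': 0.0, 'qpos': array([-1.22998602e+00,  3.20305884e-01,  1.56569214e+00, -1.50109213e-05,
        1.25740660e+00, -2.00032655e-02]), 'joint_vel': array([-0.00037234,  0.00041864, -0.00021738, -0.00022523,  0.00174922,
       -0.00016704]), 'effort': array([-2.76045648e-03, -4.15534580e+01, -2.34164625e+01, -3.68740330e-04,
        8.24795949e-03, -6.36646831e-06]), 'ee_pos': array([ 202.82779545, -537.51993662,  230.46914618]), 'eef_rot': array([-3.08884829e+00, -5.63381876e-01,  4.76455039e-04]), 'wrist_force': array([ 0.0765985 , -0.00016146, -0.13626138]), 'moment': array([0.02041596, 0.01284057, 0.00769267]), 'finger_force': 0.0, 'grip_width': 1.0006280347416339}
top 476.96761184430375 259.7060333393653 184.3856379030445 [ 543.54941601   43.53057839 1525.56440427] [-2.22112621  2.15777576 -0.04004507]
side 399.32347907222845 256.96586570830664 189.2239196797702 [ 488.92815586 -598.36320047  878.7458295 ] [-2.4339805   0.20955839 -0.08270549]
```

View pics/top1.png

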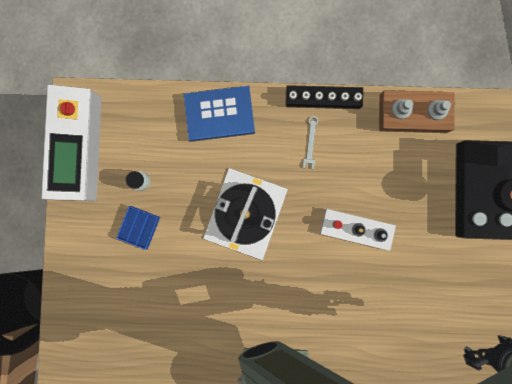

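View pics/side1.png

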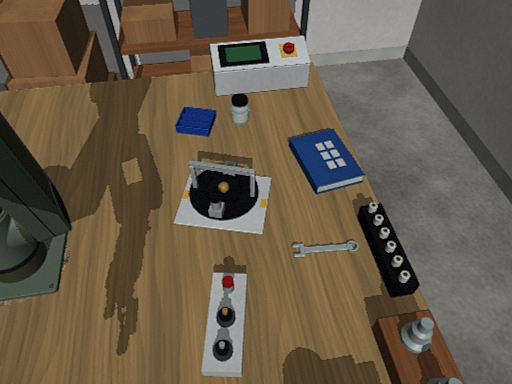

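The top view shows the rack's red cap at about (338,225), the dish centre near (246,214), the bar from (257,185) to (234,243), and sockets at (223,205) and (266,223). In the side view the red cap is at (228,282) and the dish at (223,190). Next I measure from the two views.

```bash
cat >> h.py <<'E'
def tri(rs):
    A=np.zeros((3,3));b=np.zeros(3)
    for o,d in rs:
        d=d/np.linalg.norm(d);P=np.eye(3)-np.outer(d,d);A+=P;b+=P@o
    p=np.linalg.solve(A,b); return p,[np.linalg.norm(np.cross(p-o,d/np.linalg.norm(d))) for o,d in rs]
def red(im,box=None):
    i=im.astype(int);m=((i[...,0]>110)&(i[...,1]<70)&(i[...,2]<70)).astype(np.uint8)
    n,l,st,c=cv2.connectedComponentsWithStats(m); return [(tuple(np.round(c[k],1)),st[k,4],l==k) for k in range(1,n) if st[k,4]>8]
E
python3 - <<'E'
from h import *
S={n:snap(n) for n in('top','side')}
for n in S:
    s=S[n][0];P=cloud(*S[n])
    for c,a,m in red(s['frame']): print(n,c,a,np.nanmedian(P[m],0),np.nanmax(P[m][:,2]))
    # rack/stand via white mask at heights
    i=s['frame'].astype(int); w=(i.min(-1)>150)
    for nm,lo,hi in(('rack',26,38),('stand',4,13)):
        m=(w&(P[...,2]>lo)&(P[...,2]<hi)).astype(np.uint8)
        k,l,st,c=cv2.connectedComponentsWithStats(m)
        for q in range(1,k):
            if st[q,4]>150:
                pp=P[l==q]; rr=cv2.minAreaRect(pp[:,:2].astype(np.float32)); print(n,nm,c[q].round(),st[q,4],rr,pp[:,2].mean())
    # bar: points between z 130..150
    m=((P[...,2]>128)&(P[...,2]<150)&(np.hypot(P[...,0]-440,P[...,1]-90)<150)); pp=P[m]
    print(n,'bar',m.sum(), cv2.minAreaRect(pp[:,:2].astype(np.float32)),pp[:,2].mean(),np.percentile(pp[:,2],[5,95]))
E
```

```text
top (np.float64(67.0), np.float64(108.3)) 134 [819.40306782 632.57317683 147.16124887] 160.24826226148411
top (np.float64(337.4), np.float64(224.2)) 45 [ 502.17302945 -174.10810133   73.12271359] 80.23749651437288
top rack [357. 229.] 1282 ((486.41802978515625, -244.48773193359375), (220.50399780273438, 80.01690673828125), 78.04981994628906) 32.938687816226036
top stand [310. 145.] 215 ((759.517578125, -96.22976684570312), (34.90604019165039, 166.57923889160156), 83.72530364990234) 8.943111939082915
top stand [256. 188.] 679 ((568.1602172851562, 93.86343383789062), (202.56936645507812, 152.19058227539062), 70.39797973632812) 8.876891219544051
top stand [215. 235.] 297 ((470.2975769042969, 186.4391326904297), (84.26374053955078, 86.3702392578125), 71.63392639160156) 9.15843959200444
top stand [255. 248.] 318 ((435.2130126953125, 77.78459167480469), (85.19725036621094, 86.82502746582031), 72.31547546386719) 8.994053192099189
top bar 232 ((517.7686767578125, 111.45486450195312), (12.137216567993164, 155.43858337402344), 69.16429901123047) 141.25078530445768 [136.38584763 146.06198468]
side (np.float64(288.7), np.float64(44.0)) 26 [820.48159401 633.21575445 147.4882184 ] 150.7106371479059
side (np.float64(288.8), np.float64(48.5)) 28 [818.61720111 626.89140399 136.74186577] 139.86717249051355
side (np.float64(227.2), np.float64(280.3)) 86 [ 499.25089064 -177.50955392   71.70086355] 75.44529453933944
side rack [225. 325.] 2164 ((484.5224304199219, -246.32369995117188), (220.25559997558594, 77.24928283691406), 78.34751892089844) 31.49495980828904
side stand [228. 214.] 1575 ((522.88427734375, 104.81513977050781), (200.34336853027344, 235.66201782226562), 72.0147933959961) 7.135817741812238
side bar 376 ((515.2465209960938, 108.80718994140625), (17.376949310302734, 158.02847290039062), 69.90396118164062) 136.45576137066726 [129.21121206 140.42907548]
```

```bash
cat >> h.py <<'E'
def go(x,y,z,th):
    """print tool-axis shift (after the turn) to reach x,y,z, tool-x heading th rad"""
    o=bot.get_obs(); Rm=R.from_rotvec(o['eef_rot']).as_matrix(); cur=np.arctan2(Rm[1,0],Rm[0,0])
    dz=(th-cur+np.pi)%(2*np.pi)-np.pi
    c,s_=np.cos(th),np.sin(th); d=np.array([x,y,z])-o['ee_pos']
    print('t',round(o['clock'],2),'pos',o['ee_pos'].round(2),'head',round(cur,4),'tilt',Rm[:,2].round(4),'q',o['qpos'].round(2))
    print('turn z',round(-dz,4),'slide',np.round([c*d[0]+s_*d[1],s_*d[0]-c*d[1],-d[2]],2),'F',o['wrist_force'].round(2),'grip',o['grip_width'],o['finger_force'])
E
python3 - <<'E'
from h import *
go(500.5,-176,290,np.radians(78))
s,f,M=snap('wrist');print(f,np.round(s['hand_eye'],3),s['cx'],s['cy'])
E
```

```text
t 0.2 pos [ 202.9  -537.72  230.83] head 0.3608 tilt [-4.e-04  9.e-04 -1.e+00] q [-1.23  0.32  1.57 -0.    1.26 -0.02]
turn z -1.0005 slide [415.69 215.89 -59.17] F [-0.37  0.65 -0.46] grip 1.0052483302822244 0.0
305.17704932122814 [[-0.00000e+00 -9.63000e-01 -2.69000e-01  6.88910e+01]
 [ 1.00000e+00 -1.00000e-03  1.00000e-03 -4.11000e-01]
 [-1.00000e-03 -2.69000e-01  9.63000e-01 -1.42551e+02]
 [ 0.00000e+00  0.00000e+00  0.00000e+00  1.00000e+00]] 257.3378195434123 194.2224751794656
```

>>> play_rows(slide=[[0,0,-10],[0,0,-10],[0,0,-10],[0,0,-10],[0,0,-10],[0,0,-10],[0,0,0],[20,10,0],[40,20,0],[40,20,0],[40,20,0],[40,20,0]], twist=[[0,0,-0.14],[0,0,-0.14],[0,0,-0.14],[0,0,-0.14],[0,0,-0.14],[0,0,-0.14],[0,0,-0.16],[0,0,0],[0,0,0],[0,0,0],[0,0,0],[0,0,0]], jaw=[1,1,1,1,1,1,1,1,1,1,1,1])

```text
out of range
```

```bash
python3 -c "
from h import *
go(500.5,-176,290,np.radians(78))"
```

```text
t 0.25 pos [ 202.93 -537.78  230.93] head 0.3609 tilt [-3.e-04  7.e-04 -1.e+00] q [-1.23  0.32  1.57 -0.    1.26 -0.02]
turn z -1.0005 slide [415.74 215.85 -59.07] F [-0.9   1.01 -0.96] grip 0.9975866163363711 0.0
```

>>> play_rows(slide=[[0,0,-10],[0,0,-10],[0,0,-10],[0,0,-10],[0,0,-10],[0,0,-10],[0,0,0],[20,10,0],[40,20,0],[40,20,0],[40,20,0],[40,20,0]], twist=[[0,0,-0.14],[0,0,-0.14],[0,0,-0.14],[0,0,-0.14],[0,0,-0.15],[0,0,-0.15],[0,0,-0.14],[0,0,0],[0,0,0],[0,0,0],[0,0,0],[0,0,0]], jaw=[1,1,1,1,1,1,1,1,1,1,1,1])

```text
clock: 1.45
ee_pos: [329.2, -379.3, 291.3]
eef_rot: [2.442, 1.975, 0.0]
wrist_force: [0.9, -0.3, 0.4]
grip_width: 0.997
finger_force: 0.0
```

>>> play_rows(slide=[[40,20,0],[40,20,0],[40,20,0],[40,20,0],[40,20,0],[20,10,0],[10,6,0],[0,0,0],[0,0,0]], twist=[[0,0,0],[0,0,0],[0,0,0],[0,0,0],[0,0,0],[0,0,0],[0,0,0],[0,0,0],[0,0,0]], jaw=[1,1,1,1,1,1,1,1,1])

```text
clock: 2.35
ee_pos: [489.4, -180.7, 291.2]
eef_rot: [2.442, 1.976, -0.002]
wrist_force: [0.2, 0.2, 0.2]
grip_width: 0.996
finger_force: 0.0
```

Run:
```python
from h import *
go(500.5,-176,290,np.radians(78))
s,f,M=snap('wrist'); save('w1.png',s['frame']); P=cloud(s,f,M)
for c,a,m in red(s['frame']): print(c,a,np.nanmedian(P[m],0),onplane(s,f,M,*c,72))
```

```text
t 2.35 pos [ 489.39 -180.67  291.2 ] head 1.3604 tilt [-7.e-04 -6.e-04 -1.e+00] q [-0.38  0.2   1.58 -0.    1.36 -0.16]
turn z -0.001 slide [6.88 9.89 1.2 ] F [0.19 0.16 0.24] grip 0.9958346124695505 0.0
(np.float64(265.2), np.float64(162.9)) 343 [ 500.30914166 -176.53126392   72.33415308] [ 500.32166969 -176.65862484   72.        ]
```

View pics/w1.png

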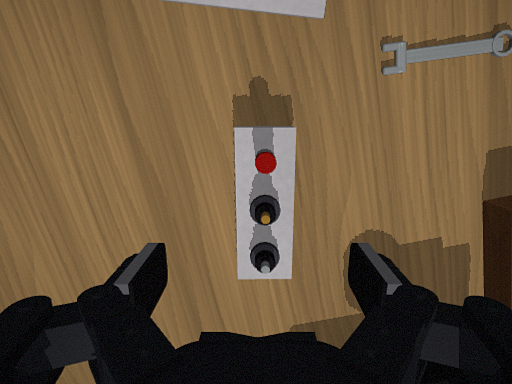

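The wrist view shows the red cap at (265,163), which gives (500.4,-176.5) with its top at z 72. The two holders are behind it, at (264,210) and (264,257). I'll descend and grip.

>>> play_rows(slide=[[3,5,20],[3.4,4.9,35],[0,0,40],[0,0,40],[0,0,40],[0,0,30],[0,0,15],[0,0,10],[0,0,0],[0,0,0]], twist=[[0,0,0],[0,0,0],[0,0,0],[0,0,0],[0,0,0],[0,0,0],[0,0,0],[0,0,0],[0,0,0],[0,0,0]], jaw=[1,1,1,1,1,1,1,1,1,1])

```text
clock: 3.4
ee_pos: [501.3, -176.5, 62.1]
eef_rot: [2.442, 1.974, 0.001]
wrist_force: [-0.1, 0.2, -0.2]
grip_width: 0.996
finger_force: 0.0
```

Run:
```python
from h import *
go(500.4,-176.5,39,np.radians(78))
s,f,M=snap('wrist'); P=cloud(s,f,M)
for c,a,m in red(s['frame']): print(c,a,np.nanmedian(P[m],0),onplane(s,f,M,*c,72))
```

```text
t 3.4 pos [ 501.34 -176.55   62.12] head 1.3599 tilt [ 1.5e-03 -7.0e-04 -1.0e+00] q [-0.36  0.42  1.89 -0.    0.83 -0.15]
turn z -0.0015 slide [-0.15 -0.93 23.12] F [-0.14  0.2  -0.22] grip 0.9961179497487447 0.0
(np.float64(254.5), np.float64(258.4)) 1971 [ 500.2250809  -176.35719035   72.28775776] [ 500.22010717 -176.51237289   72.        ]
```

>>> play_rows(slide=[[0,-1,12],[0,0,11],[0,0,0],[0,0,0],[0,0,0],[0,0,0],[0,0,0],[0,0,0],[0,0,0],[0,0,0]], twist=[[0,0,0],[0,0,0],[0,0,0],[0,0,0],[0,0,0],[0,0,0],[0,0,0],[0,0,0],[0,0,0],[0,0,0]], jaw=[1,1,1,-1,-1,-1,-1,-1,-1,-1], force=40)

```text
clock: 4.45
ee_pos: [500.2, -175.6, 38.7]
eef_rot: [2.441, 1.976, 0.001]
wrist_force: [-0.7, 0.2, 4.0]
grip_width: 0.287
finger_force: 39.2
```

Run:
```python
from h import *
go(500.4,-176.5,39,np.radians(78))
```

```text
t 4.45 pos [ 500.19 -175.6    38.73] head 1.3609 tilt [ 7.e-04 -3.e-04 -1.e+00] q [-0.36  0.45  1.92 -0.    0.77 -0.15]
turn z -0.0005 slide [-0.83  0.39 -0.27] F [-0.67  0.19  3.99] grip 0.28664010928364225 39.226303696632385
```

>>> play_rows(slide=[[0,0,-10],[0,0,-20],[0,0,-40],[0,0,-40],[0,0,-40],[0,0,-40],[0,0,-40],[20,0,-20],[40,0,0],[40,0,0],[40,0,0],[30,0,0]], twist=[[0,0,0],[0,0,0],[0,0,0],[0,0,0],[0,0,0],[0,0,0],[0,0,0],[0,0,0.05],[0,0,0.05],[0,0,0.04],[0,0,0],[0,0,0]], jaw=[-1,-1,-1,-1,-1,-1,-1,-1,-1,-1,-1,-1])

```text
clock: 5.65
ee_pos: [550.7, -11.4, 288.5]
eef_rot: [-2.573, -1.802, -0.0]
wrist_force: [0.1, -0.6, -0.6]
grip_width: 0.29
finger_force: 39.9
```

>>> play_rows(slide=[[25,0,0],[10,0,0],[0,0,0],[0,0,0],[0,0,0]], twist=[[0,0,0],[0,0,0],[0,0,0],[0,0,0],[0,0,0]], jaw=[-1,-1,-1,-1,-1])

```text
clock: 6.15
ee_pos: [562.2, 18.2, 288.4]
eef_rot: [2.575, 1.799, -0.001]
wrist_force: [0.4, -0.6, -1.8]
grip_width: 0.29
finger_force: 39.9
```

Run:
```python
from h import *
go(519,108,290,np.radians(70))
s,f,M=snap('wrist'); save('w2.png',s['frame']); P=cloud(s,f,M); np.savez('w2.npz',P=P,im=s['frame'],M=M)
for c,a,m in red(s['frame']): print(c,a,np.nanmedian(P[m],0))
```

```text
t 6.15 pos [562.23  18.2  288.4 ] head 1.2194 tilt [-2.e-04 -6.e-04 -1.e+00] q [ 0.01  0.27  1.49 -0.    1.38  0.36]
turn z -0.0024 slide [ 69.6  -71.33  -1.6 ] F [ 0.35 -0.56 -1.83] grip 0.28975870842200757 39.856054186820984
(np.float64(257.2), np.float64(286.4)) 2677 [562.15156824  17.90498993 321.90912355]
```

View pics/w2.png

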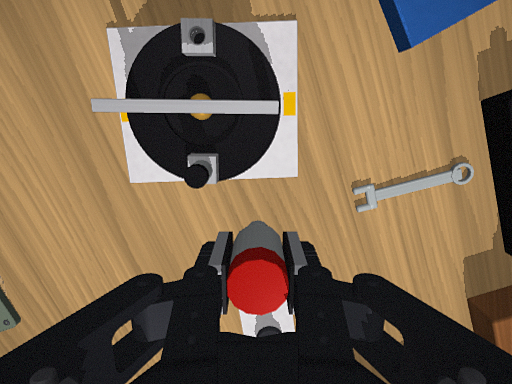

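The image shows the empty socket's hole at (198,36), on the far side from the robot. The bar runs from (92,105) to (280,107), the black cap is at (197,176), and the held weight's red cap at (257,286) is centred in the jaw. Next I measure the socket and the bar.

```bash
cat > m.py <<'E'
from h import *
def measure(s,f,M):
    P=cloud(s,f,M); Z=P[...,2]; i=s['frame'].astype(int); br=i.min(-1)
    C=np.array([519,108]); near=np.hypot(P[...,0]-C[0],P[...,1]-C[1])<115
    bar=near&(Z>133)&(Z<147)&(br>90)
    v,u=np.nonzero(bar); print('bar n',len(u),'z',np.percentile(Z[bar],[5,50,95]).round(1))
    rr=cv2.minAreaRect(P[bar][:,:2].astype(np.float32)); bx=cv2.boxPoints(rr); e=sorted([bx[1]-bx[0],bx[2]-bx[1]],key=np.linalg.norm)
    print(' bar rect',np.round(rr[0],1),np.round(rr[1],1),'ang',np.degrees(np.arctan(e[1][1]/e[1][0])).round(2))
    px=cv2.minAreaRect(np.stack([u,v],1).astype(np.float32)); print(' px',px, onplane(s,f,M,*px[0],140).round(1))
    out={'bar':px[0]}
    blk=near&(Z>58)&(Z<72)&(br>100)
    n,l,st,c=cv2.connectedComponentsWithStats(blk.astype(np.uint8))
    for k in range(1,n):
        if st[k,4]<60: continue
        pp=P[l==k]; rr=cv2.minAreaRect(pp[:,:2].astype(np.float32)); v,u=np.nonzero(l==k)
        px=cv2.minAreaRect(np.stack([u,v],1).astype(np.float32))
        print(' block',c[k].round(1),st[k,4],'z',np.median(pp[:,2]).round(1),np.round(rr[0],1),np.round(rr[1],1),rr[2],'px',np.round(px[0],1),onplane(s,f,M,*px[0],66).round(1))
        # dark hole inside the block
        x,y,w,h=st[k,:4]; hull=np.zeros(l.shape,np.uint8); cv2.fillConvexPoly(hull,cv2.convexHull(np.stack([u,v],1).astype(np.int32)),1)
        hull=cv2.erode(hull,np.ones((5,5)))
        hm=((hull>0)&(br<100)).astype(np.uint8); a,b,t,cc=cv2.connectedComponentsWithStats(hm)
        for q in range(1,a):
            if t[q,4]>15: 
                vv,uu=np.nonzero(b==q); (hx,hy),hr=cv2.minEnclosingCircle(np.stack([uu,vv],1).astype(np.float32))
                print('   hole',cc[q].round(2),(round(hx,2),round(hy,2),round(hr,2)),t[q,4],onplane(s,f,M,hx,hy,66).round(1))
    yel=(i[...,0]>150)&(i[...,1]>110)&(i[...,2]<70)&near
    n,l,st,c=cv2.connectedComponentsWithStats(yel.astype(np.uint8))
    for k in range(1,n):
        if st[k,4]>20: print(' yel',c[k].round(1),st[k,4],onplane(s,f,M,*c[k],8).round(1))
    return P
if __name__=='__main__':
    measure(*snap('wrist'))
E
python3 m.py
```

```text
bar n 2514 z [138.7 139.9 141.1]
 bar rect [524.7 107.8] [ 12.  171.4] ang -20.76
 px ((184.48753356933594, 106.1220932006836), (187.1217803955078, 13.52138614654541), 0.6365935802459717) [524.6 107.8 140. ]
 block [196.7  36.5] 867 z 65.9 [551.  176.8] [34.5 33.8] 68.95466613769531 px [197.  36.] [551.2 176.4  66. ]
   hole [196.73  34.91] (196.5, 35.0, 9.34) 234 [551.1 177.5  66. ]
 block [205.5 165.4] 307 z 65.9 [498.8  38.8] [33.5 34. ] 69.25060272216797 px [202.  169.5] [498.9  39.   66. ]
   hole [202.8  168.26] (200.58, 170.81, 11.21) 250 [496.7  38.2  66. ]
 yel [286.5 103.8] 128 [625.   75.1   8. ]
 yel [124.  116.6] 49 [414.9 134.7   8. ]
 yel [200.9 115.7] 70 [512.4 100.2   8. ]
```

```bash
python3 -c "
from h import *
go(551.0,177.0,180,np.radians(69.25))"
```

```text
t 6.25 pos [562.31  18.31 288.46] head 1.2193 tilt [ 0.e+00 -4.e-04 -1.e+00] q [ 0.01  0.27  1.49 -0.    1.38  0.36]
turn z 0.0106 slide [144.39 -66.8  108.46] F [ 0.16  0.04 -0.99] grip 0.2910025478210422 39.85590219497681
```

>>> play_rows(slide=[[20,-10,0],[40,-18,0],[40,-18,10],[30,-14,20],[14.4,-6.8,30],[0,0,30],[0,0,13],[0,0,5.5],[0,0,0],[0,0,0],[0,0,0]], twist=[[0,0,0.01],[0,0,0],[0,0,0],[0,0,0],[0,0,0],[0,0,0],[0,0,0],[0,0,0],[0,0,0],[0,0,0],[0,0,0]], jaw=[-1,-1,-1,-1,-1,-1,-1,-1,-1,-1,-1])

```text
clock: 7.35
ee_pos: [551.7, 177.9, 181.3]
eef_rot: [2.583, 1.786, 0.004]
wrist_force: [0.7, 0.0, -2.1]
grip_width: 0.298
finger_force: 39.8
```

Run:
```python
from m import *
go(551.0,177.0,180,np.radians(69.25))
s,f,M=snap('wrist'); save('w3.png',s['frame']); P=measure(s,f,M)
for c,a,m in red(s['frame']): print(c,a,np.nanmedian(P[m],0))
```

```text
t 7.35 pos [551.69 177.87 181.31] head 1.2101 tilt [ 2.8e-03  7.0e-04 -1.0e+00] q [ 0.29  0.36  1.63 -0.    1.14  0.65]
turn z 0.0014 slide [-1.06 -0.34  1.31] F [ 0.74  0.   -2.05] grip 0.297652031096829 39.84070658683777
bar n 1054 z [138.6 139.9 141. ]
 bar rect [525.9 108. ] [12.3 53.4] ang -20.84
 px ((257.5, 316.5), (19.0, 75.0), 90.0) [526.7 110.4 140. ]
 block [255.8 191.5] 1194 z 66.0 [550.8 177. ] [34.3 33.9] 69.1768569946289 px [256. 191.] [551.1 177.9  66. ]
   hole [256.01 190.6 ] (256.0, 190.82, 9.34) 271 [551.2 178.   66. ]
 yel [350.9 236. ] 133 [626.4  77.    8. ]
 yel [157.4 245.5] 241 [419.3 143.3   8. ]
(np.float64(257.2), np.float64(286.5)) 2712 [551.57711268 177.38986118 214.80055759]
```

View pics/w3.png

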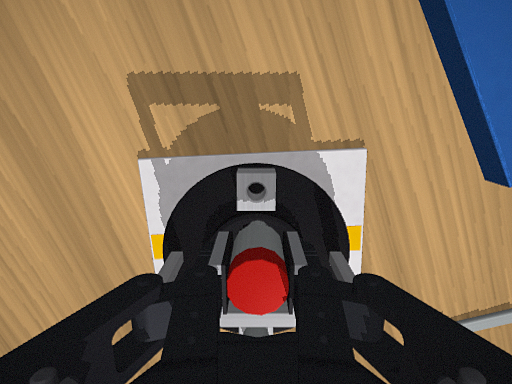

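The hole is at (256,191), with the block centre near (551.0,177.3) and its top at z 66. The held cap at (257,286) is almost straight over it. I'll descend to just above the mouth.

>>> play_rows(slide=[[-0.4,-0.5,10],[0,0,20],[0,0,20],[0,0,15],[0,0,8],[0,0,3],[0,0,0],[0,0,0],[0,0,0]], twist=[[0,0,0],[0,0,0],[0,0,0],[0,0,0],[0,0,0],[0,0,0],[0,0,0],[0,0,0],[0,0,0]], jaw=[-1,-1,-1,-1,-1,-1,-1,-1,-1])

```text
clock: 8.3
ee_pos: [550.7, 178.0, 104.6]
eef_rot: [2.583, 1.788, 0.002]
wrist_force: [-0.2, 1.1, -0.6]
grip_width: 0.293
finger_force: 39.8
```

Run:
```python
from m import *
go(551.0,177.3,72.7,np.radians(69.25))
s,f,M=snap('wrist'); P=measure(s,f,M)
for c,a,m in red(s['frame']): print(c,a,np.nanmedian(P[m],0))
```

```text
t 8.3 pos [550.67 178.02 104.6 ] head 1.2108 tilt [ 1.6e-03  4.0e-04 -1.0e+00] q [ 0.29  0.43  1.74 -0.    0.97  0.65]
turn z 0.0022 slide [-0.55  0.56 31.9 ] F [-0.23  1.12 -0.56] grip 0.29301493543356916 39.845178723335266
bar n 206 z [134.2 141.7 143.1]
 bar rect [551.2 178.8] [23.  38.1] ang -20.25
 px ((257.5, 284.0), (60.0, 97.0), 90.0) [551.5 179.7 140. ]
 block [257.5 212. ] 1416 z 65.9 [551.2 178.5] [31.6 33.6] 68.64617919921875 px [257.1 219. ] [551.5 179.8  66. ]
   hole [257.7  228.36] (257.86, 232.92, 23.93) 946 [548.6 170.8  66. ]
 yel [379.6 265.7] 101 [628.7  81.5   8. ]
 yel [128.7 273.5] 123 [420.9 152.1   8. ]
 yel [258.6 325.4] 521 [508.5  61.4   8. ]
(np.float64(257.2), np.float64(286.6)) 2728 [550.63564968 177.50828026 138.09780045]
```

>>> play_rows(slide=[[-0.2,0.4,5],[0,0,5],[0,0,4],[0,0,4],[0,0,3],[0,0,2],[0,0,0]], twist=[[0,0,0],[0,0,0],[0,0,0],[0,0,0],[0,0,0],[0,0,0],[0,0,0]], jaw=[-1,-1,-1,-1,-1,-1,-1])

```text
clock: 9.05
ee_pos: [550.3, 177.5, 80.5]
eef_rot: [-2.583, -1.788, 0.001]
wrist_force: [0.0, 0.3, -0.8]
grip_width: 0.291
finger_force: 39.8
```

>>> play_rows(slide=[[0,0,3],[0,0,2],[0,0,1.5],[0,0,1],[0,0,0.5],[0,0,0]], twist=[[0,0,0],[0,0,0],[0,0,0],[0,0,0],[0,0,0],[0,0,0]], jaw=[-1,-1,-1,-1,-1,-1])

```text
clock: 9.65
ee_pos: [550.5, 177.5, 72.8]
eef_rot: [2.583, 1.788, 0.0]
wrist_force: [-0.3, -0.6, -0.9]
grip_width: 0.294
finger_force: 40.0
```

>>> play_rows(slide=[[0,0,0.5],[0,0,0.5],[0,0,0.5],[0,0,0]], twist=[[0,0,0],[0,0,0],[0,0,0],[0,0,0]], jaw=[-1,-1,-1,-1])

```text
clock: 10.05
ee_pos: [550.6, 177.6, 72.7]
eef_rot: [2.583, 1.788, 0.001]
wrist_force: [-2.6, -0.9, 8.2]
grip_width: 0.29
finger_force: 40.8
```

>>> play_rows(slide=[[0,0,-0.5],[0,0,0],[0,0,0],[0,0,0],[0,0,0],[0,0,0],[0,0,-5],[0,0,-15],[0,0,-30],[0,0,-30],[0,0,-15]], twist=[[0,0,0],[0,0,0],[0,0,0],[0,0,0],[0,0,0],[0,0,0],[0,0,0],[0,0,0],[0,0,0],[0,0,0],[0,0,0]], jaw=[-1,-0.2,0,0.2,0.4,0.4,0.4,0.4,0.4,0.4,0.4])

```text
clock: 11.15
ee_pos: [551.7, 177.9, 170.0]
eef_rot: [2.582, 1.787, 0.007]
wrist_force: [0.7, 0.2, 0.5]
grip_width: 0.7
finger_force: 0.0
```

>>> play_rows(slide=[[-20,0,-30],[-40,0,-40],[-40,0,-20],[-30,0,0],[-10,0,0],[0,0,0],[0,0,0],[0,0,0]], twist=[[0,0,0],[0,0,0],[0,0,0],[0,0,0],[0,0,0],[0,0,0],[0,0,0],[0,0,0]], jaw=[0.4,0.4,0.4,0.4,0.4,0.4,0.4,0.4])

```text
clock: 11.95
ee_pos: [503.1, 51.9, 251.7]
eef_rot: [-2.582, -1.789, 0.001]
wrist_force: [-0.0, 0.3, 0.3]
grip_width: 0.701
finger_force: 0.0
```

Run:
```python
from m import *
go(525,107.8,113,np.radians(159.25))
s,f,M=snap('wrist'); save('w4.png',s['frame']); P=measure(s,f,M)
for c,a,m in red(s['frame']): print(c,a,np.nanmedian(P[m],0),np.nanpercentile(P[m][:,2],[5,95]))
```

```text
t 11.95 pos [503.13  51.87 251.65] head 1.2119 tilt [-7.e-04  3.e-04 -1.e+00] q [0.08 0.2  1.68 0.   1.26 0.44]
turn z -1.5675 slide [ -0.64  60.05 138.65] F [-0.03  0.28  0.25] grip 0.7012484553445558 0.0
bar n 3194 z [138.8 140.  141.2]
 bar rect [524.2 107.8] [ 11.9 172.2] ang -20.65
 px ((257.4999694824219, 120.5), (210.99996948242188, 14.999998092651367), 0.0) [524.5 107.7 140. ]
 block [257.4  47.8] 473 z 66.1 [550.9 176.7] [34.2 33.5] 69.30561065673828 px [258.   40.5] [550.8 176.2  66. ]
   hole [257.79  36.48] (258.43, 35.54, 18.47) 811 [552.8 180.2  66. ]
 block [257.1 180.6] 355 z 66.0 [498.1  38.7] [34.1 33.7] 69.44815826416016 px [257. 186.] [498.3  39.2  66. ]
   hole [256.94 188.78] (257.0, 190.28, 14.83) 531 [496.6  34.6  66. ]
 yel [344.7 106. ] 64 [628.3  81.8   8. ]
 yel [167.4 109.7] 38 [424.6 153.7   8. ]
 yel [168.7 130. ] 52 [415.8 131.2   8. ]
 yel [257.3 129.1] 29 [519.1  93.5   8. ]
(np.float64(258.0), np.float64(31.0)) 830 [550.5633136  175.99851369 106.24532035] [104.33782962 107.59755909]
```

View pics/w4.png

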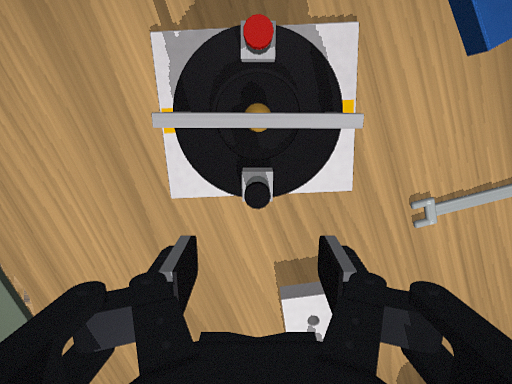

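The red weight is home: its cap at (258,31) has its top at z 106.2, as expected. The bar runs from (153,120) to (362,120), and the ball is centred at (258,117). Next I turn the tool and go over the bar.

>>> play_rows(slide=[[0,0,0],[0,0,0],[0,0,0],[0,0,0],[0,0,0],[0,0,0],[0,0,0],[0,0,0],[0,0,0],[0,0,0],[0,0,0],[0,0,0]], twist=[[0,0,-0.06],[0,0,-0.14],[0,0,-0.14],[0,0,-0.14],[0,0,-0.14],[0,0,-0.14],[0,0,-0.14],[0,0,-0.14],[0,0,-0.14],[0,0,-0.14],[0,0,-0.14],[0,0,-0.108]], jaw=[0.4,0.4,0.4,0.4,0.4,0.4,0.4,0.4,0.4,0.4,0.4,0.4])

```text
clock: 13.2
ee_pos: [503.0, 51.8, 251.7]
eef_rot: [-0.557, -3.091, 0.0]
wrist_force: [0.2, -0.2, 0.5]
grip_width: 0.702
finger_force: 0.0
```

>>> play_rows(slide=[[0,10,10],[0,20,10],[0,20,10],[-0.6,10,10],[0,0,0],[0,0,0],[0,0,0],[0,0,0]], twist=[[0,0,0],[0,0,0],[0,0,0],[0,0,0],[0,0,0],[0,0,0],[0,0,0],[0,0,0]], jaw=[0.4,0.4,0.4,0.4,0.4,0.4,0.4,0.4])

```text
clock: 14.0
ee_pos: [524.7, 106.2, 212.7]
eef_rot: [0.568, 3.089, 0.0]
wrist_force: [-0.4, -0.1, -0.6]
grip_width: 0.703
finger_force: 0.0
```

Run:
```python
from m import *
go(524.5,107.8,113,np.radians(159.3))
s,f,M=snap('wrist'); save('w5.png',s['frame']); P=measure(s,f,M)
```

```text
t 14.0 pos [524.73 106.23 212.75] head 2.7778 tilt [ 1.1e-03 -1.0e-04 -1.0e+00] q [ 0.18  0.27  1.69 -0.    1.19 -1.03]
turn z -0.0025 slide [ 0.77  1.39 99.75] F [-0.42 -0.08 -0.6 ] grip 0.7030089737409396 0.0
bar n 3594 z [139.  140.  141.1]
 bar rect [524.9 107.8] [ 11.9 172.2] ang -20.73
 px ((258.5, 191.5), (223.0, 17.0), 90.0) [516.2 111.  140. ]
 block [186.9 174.8] 494 z 66.1 [498.3  39. ] [34.1 34.4] 69.39591217041016 px [182.1 180. ] [498.   38.9  66. ]
   hole [183.58 178.97] (180.84, 181.78, 14.16) 410 [499.1  37.   66. ]
 block [329.2 174.8] 531 z 66.0 [551.  177.1] [34.4 34.4] 68.92048645019531 px [333.9 180. ] [550.5 176.8  66. ]
   hole [332.96 178.84] (335.95, 181.5, 14.58) 401 [552.7 178.2  66. ]
 yel [252.9  67.2] 419 [420.6 141.6   8. ]
 yel [247.3 179.9] 70 [532.4  91.4   8. ]
```

View pics/w5.png

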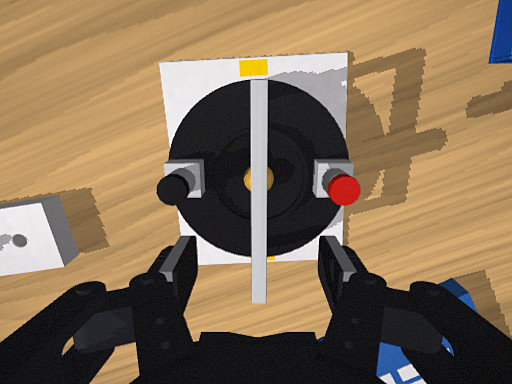

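The bar runs vertically in the image from (258,80) to (258,303), between the fingers. The caps at (173,190) and (344,190) are clear outside them, and the ball is centred. I'll descend.

>>> play_rows(slide=[[0.7,1.2,8],[0,0,18],[0,0,20],[0,0,18],[0,0,12],[0,0,6],[0,0,3],[0,0,0],[0,0,0],[0,0,0]], twist=[[0,0,0],[0,0,0],[0,0,0],[0,0,0],[0,0,0],[0,0,0],[0,0,0],[0,0,0],[0,0,0],[0,0,0]], jaw=[0.4,0.4,0.4,0.4,0.4,0.4,0.4,0.4,0.4,0.4])

```text
clock: 15.05
ee_pos: [524.9, 108.2, 127.8]
eef_rot: [0.566, 3.089, 0.001]
wrist_force: [-0.3, -0.5, -0.5]
grip_width: 0.694
finger_force: 0.0
```

Run:
```python
from m import *
go(524.7,107.8,113,np.radians(159.3))
s,f,M=snap('wrist'); P=measure(s,f,M)
```

```text
t 15.05 pos [524.86 108.19 127.83] head 2.7788 tilt [ 1.5e-03  2.0e-04 -1.0e+00] q [ 0.18  0.35  1.81 -0.    0.99 -1.03]
turn z -0.0015 slide [ 1.000e-02 -4.200e-01  1.483e+01] F [-0.35 -0.52 -0.46] grip 0.6942074880340874 0.0
bar n 7223 z [138.9 140.  141. ]
 bar rect [505.1 112.1] [124.   66.1] ang 1.3
 px ((268.3418884277344, 202.1639862060547), (144.4912567138672, 264.6744079589844), 19.508508682250977) [500.6 123.3 140. ]
 block [156.8 200. ] 946 z 66.0 [498.   39.1] [34.5 34.3] 69.11643981933594 px [151. 207.] [497.2  39.3  66. ]
   hole [152.07 206.44] (148.63, 209.44, 19.54) 766 [498.3  36.9  66. ]
 block [353.8 200.9] 1003 z 66.0 [550.5 177.3] [35.1 34. ] 69.91349029541016 px [360.  207.5] [549.9 176.7  66. ]
   hole [359.53 207.14] (363.45, 211.06, 20.23) 771 [553.3 178.3  66. ]
 yel [248.6  52.6] 672 [419.4 141.6   8. ]
 yel [239.2 204.9] 39 [534.   87.9   8. ]
 yel [270.8 207.2] 34 [546.2 113.8   8. ]
```

>>> play_rows(slide=[[0,-0.2,5],[0,0,5],[0,0,3],[0,0,1.8],[0,0,0],[0,0,0],[0,0,0],[0,0,0],[0,0,0],[0,0,0],[0,0,0],[0,0,0]], twist=[[0,0,0],[0,0,0],[0,0,0],[0,0,0],[0,0,0],[0,0,0],[0,0,0],[0,0,0],[0,0,0],[0,0,0],[0,0,0],[0,0,0]], jaw=[0.4,0.4,0.4,0.4,0.1,-0.2,-0.4,-0.5,-0.6,-0.64,-0.67,-0.69], force=20)

```text
clock: 16.3
ee_pos: [524.3, 107.9, 112.4]
eef_rot: [0.567, 3.09, -0.0]
wrist_force: [0.5, -0.4, -0.1]
grip_width: 0.156
finger_force: 0.0
```

>>> play_rows(slide=[[0,0,0],[0,0,0],[0,0,0],[0,0,0],[0,0,0],[0,0,0]], twist=[[0,0,0],[0,0,0],[0,0,0],[0,0,0],[0,0,0],[0,0,0]], jaw=[-0.71,-0.73,-0.75,-0.78,-0.85,-1])

```text
clock: 16.9
ee_pos: [524.2, 107.5, 112.4]
eef_rot: [-0.567, -3.09, 0.001]
wrist_force: [-1.1, -4.6, 1.9]
grip_width: 0.135
finger_force: 20.4
```

>>> play_rows(slide=[[0,0,0],[0,0,0],[0,0,0]], twist=[[0,0,0],[0,0,0],[0,0,0]], jaw=[-1,-1,-1], force=90)

```text
clock: 17.2
ee_pos: [524.4, 107.7, 112.6]
eef_rot: [0.567, 3.09, -0.001]
wrist_force: [-1.3, -3.9, 4.0]
grip_width: 0.122
finger_force: 88.7
```

Run:
```python
from m import *
go(524.7,107.8,113,np.radians(159.3))
s,f,M=snap('wrist'); save('w6.png',s['frame'])
```

```text
t 17.2 pos [524.36 107.71 112.57] head 2.7789 tilt [ 2.e-04 -4.e-04 -1.e+00] q [ 0.18  0.36  1.83 -0.    0.95 -1.03]
turn z -0.0014 slide [-0.29  0.2  -0.43] F [-1.34 -3.85  4.03] grip 0.1218570027001959 88.67535710334778
```

View pics/w6.png

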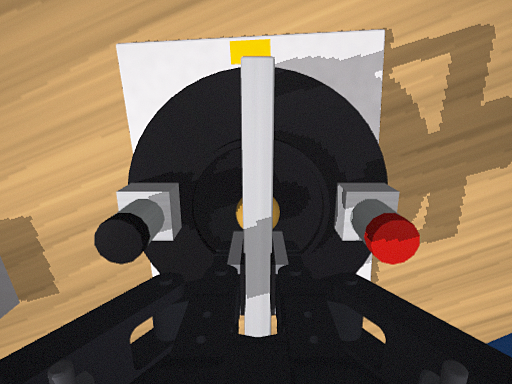

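The bar is gripped. The ball shows behind it at (258,212), still centred. I'll relieve the side load, then lift gently.

>>> play_rows(slide=[[0,-0.2,0],[0,-0.2,0],[0,0,-0.4],[0,0,-0.8],[0,0,-1.4],[0,0,-2],[0,0,-2],[0,0,-1.4],[0,0,-0.8],[0,0,0],[0,0,0]], twist=[[0,0,0],[0,0,0],[0,0,0],[0,0,0],[0,0,0],[0,0,0],[0,0,0],[0,0,0],[0,0,0],[0,0,0],[0,0,0]], jaw=[-1,-1,-1,-1,-1,-1,-1,-1,-1,-1,-1])

```text
clock: 18.35
ee_pos: [524.1, 107.5, 121.1]
eef_rot: [0.567, 3.09, -0.0]
wrist_force: [0.8, -0.4, -7.0]
grip_width: 0.125
finger_force: 87.6
```

```bash
cat > lev.py <<'E'
from h import *
def lev():
    o=bot.get_obs(); go(524.5,107.7,193,np.radians(69.3)); print('moment',o['moment'].round(3))
    s,f,M=snap('wrist'); P=cloud(s,f,M); Q=(P-o['ee_pos'])@R.from_rotvec(o['eef_rot']).as_matrix()
    i=s['frame'].astype(int); out=[]
    # plate/blocks in tool frame: blocks at tool y=+-74, tool z ~ 47 below TCP
    for sg in(1,-1):
        m=(abs(Q[...,1]-sg*74)<14)&(abs(Q[...,0])<14)&(abs(Q[...,2]-47)<10)&(i.min(-1)>100); out.append(np.nanmedian(Q[m],0)); print('block',sg,m.sum(),out[-1].round(2))
    # bar top along tool x
    m=(abs(Q[...,1])<4)&(abs(Q[...,2]+27)<6)&(i.min(-1)>90)&(Q[...,0]>15); a=np.polyfit(Q[m][:,0],Q[m][:,2],1); print('bar pitch',m.sum(),a.round(4),'roll',((out[0]-out[1])[2]/148).round(4))
    m=(i[...,0]>1.35*i[...,2])&(i[...,0]>90)&(Q[...,2]>35)&(Q[...,2]<75)&(np.hypot(Q[...,0],Q[...,1])<50); n,l,st,c=cv2.connectedComponentsWithStats(m.astype(np.uint8))
    for k in range(1,n):
        if st[k,4]>25: print('ball',c[k].round(1),st[k,4],np.nanmedian(Q[l==k],0).round(1))
    return s
if __name__=='__main__': lev()
E
python3 lev.py
```

```text
t 18.35 pos [524.14 107.54 121.15] head 2.7787 tilt [ 0. -0. -1.] q [ 0.18  0.35  1.82 -0.    0.97 -1.03]
turn z 1.5692 slide [  0.27   0.28 -71.85] F [ 0.79 -0.38 -7.02] grip 0.12464305376172811 87.64483451843262
moment [0.02  0.013 0.005]
block 1 462 [ 9.68 64.81 46.37]
block -1 504 [  9.28 -64.12  46.39]
bar pitch 3963 [ 1.60000e-03 -2.74957e+01] roll -0.0001
ball [239.6 213.2] 153 [  1.9 -10.9  47.6]
ball [275.2 212.5] 143 [ 2.4 12.2 47.4]
```

>>> play_rows(slide=[[0,0,-1],[0,0,-2.5],[0,0,-5],[0,0,-8],[0,0,-10],[0,0,-11],[0,0,-11],[0,0,-10],[0,0,-7],[0,0,-4],[0,0,-2],[0,0,-0.5]], twist=[[0,0,0],[0,0,0],[0,0,0],[0,0,0],[0,0,0],[0,0,0],[0,0,0],[0,0,0],[0,0,0],[0,0,0],[0,0,0],[0,0,0]], jaw=[-1,-1,-1,-1,-1,-1,-1,-1,-1,-1,-1,-1])

```text
clock: 19.6
ee_pos: [524.0, 107.5, 193.1]
eef_rot: [-0.567, -3.09, 0.0]
wrist_force: [-1.1, 0.5, -6.4]
grip_width: 0.123
finger_force: 87.8
```

>>> play_rows(slide=[[0,0,0],[0,0,0]], twist=[[0,0,0],[0,0,0]], jaw=[-1,-1])

```text
clock: 19.8
ee_pos: [523.9, 107.5, 192.7]
eef_rot: [-0.567, -3.089, 0.001]
wrist_force: [-0.6, 0.1, -6.3]
grip_width: 0.125
finger_force: 87.8
```

```bash
python3 lev.py
```

```text
t 19.8 pos [523.93 107.5  192.67] head 2.7788 tilt [-1.e-03 -3.e-04 -1.e+00] q [ 0.18  0.29  1.72 -0.    1.14 -1.03]
turn z 1.5693 slide [ 0.39  0.46 -0.33] F [-0.64  0.14 -6.31] grip 0.12534678276558212 87.75806307792664
moment [-0.058  0.013 -0.005]
block 1 511 [ 9.82 65.36 46.3 ]
block -1 607 [  9.34 -64.46  46.1 ]
bar pitch 3965 [ 2.40000e-03 -2.75126e+01] roll 0.0014
ball [239.6 213. ] 158 [  1.8 -11.   47.6]
ball [275.3 212.3] 147 [ 2.4 12.2 47.4]
```

>>> play_rows(slide=[[0,0,0],[0,0,0],[0,0,0],[0,0,0],[0,0,0],[0,0,0],[0,0,0],[0,0,0],[0,0,0],[0,0,0],[0,0,0],[0,0,0]], twist=[[0,0,0.005],[0,0,0.015],[0,0,0.03],[0,0,0.045],[0,0,0.055],[0,0,0.06],[0,0,0.06],[0,0,0.06],[0,0,0.06],[0,0,0.06],[0,0,0.06],[0,0,0.06]], jaw=[-1,-1,-1,-1,-1,-1,-1,-1,-1,-1,-1,-1])

```text
clock: 21.05
ee_pos: [524.2, 107.5, 193.1]
eef_rot: [-1.417, -2.804, 0.0]
wrist_force: [1.2, -0.2, -6.0]
grip_width: 0.119
finger_force: 87.8
```

>>> play_rows(slide=[[0,0,0],[0,0,0],[0,0,0],[0,0,0],[0,0,0],[0,0,0],[0,0,0],[0,0,0],[0,0,0],[0,0,0],[0,0,0],[0,0,0]], twist=[[0,0,0.06],[0,0,0.06],[0,0,0.06],[0,0,0.06],[0,0,0.06],[0,0,0.06],[0,0,0.06],[0,0,0.06],[0,0,0.06],[0,0,0.06],[0,0,0.06],[0,0,0.06]], jaw=[-1,-1,-1,-1,-1,-1,-1,-1,-1,-1,-1,-1])

```text
clock: 22.25
ee_pos: [524.1, 107.5, 193.1]
eef_rot: [-2.314, -2.125, 0.0]
wrist_force: [0.1, -0.5, -6.3]
grip_width: 0.123
finger_force: 87.8
```

>>> play_rows(slide=[[0,0,0],[0,0,0],[0,0,0],[0,0,0],[0,0,0],[0,0,0],[0,0,0],[0,0,0],[0,0,0],[0,0,0],[0,0,0]], twist=[[0,0,0.06],[0,0,0.06],[0,0,0.055],[0,0,0.045],[0,0,0.03],[0,0,0.02],[0,0,0.009],[0,0,0],[0,0,0],[0,0,0],[0,0,0]], jaw=[-1,-1,-1,-1,-1,-1,-1,-1,-1,-1,-1])

```text
clock: 23.35
ee_pos: [524.2, 107.5, 193.2]
eef_rot: [2.584, 1.787, -0.0]
wrist_force: [0.4, -0.5, -7.4]
grip_width: 0.115
finger_force: 87.8
```

Run:
```python
from lev import *
s=lev(); t=snap('side')[0]['frame'][120:280,130:330]; save('w7.png',np.hstack([cv2.resize(s['frame'],(400,300)),cv2.resize(t,(375,300))]))
```

```text
t 23.35 pos [524.19 107.53 193.15] head 1.2099 tilt [ 0.e+00 -1.e-04 -1.e+00] q [ 0.18  0.29  1.72 -0.    1.14  0.54]
turn z 0.0004 slide [0.26 0.23 0.15] F [ 0.4  -0.48 -7.39] grip 0.11467685838282458 87.76157855987549
moment [ 0.038  0.018 -0.014]
block 1 558 [10.06 64.69 46.13]
block -1 596 [  9.5  -64.27  46.12]
bar pitch 4006 [ 1.10000e-03 -2.74392e+01] roll 0.0
ball [239.7 212.2] 151 [  3.5 -11.2  47.9]
ball [275.3 212.5] 156 [ 3.2 11.9 47.6]
```

View pics/w7.png

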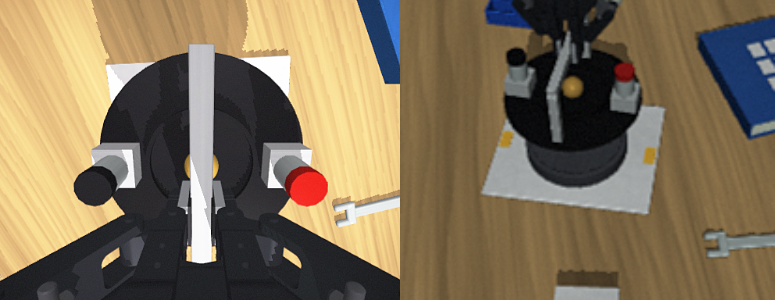

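The dish hangs level 80 mm above its seat. The bar is crosswise to the yellow marks, which are at (505,139) and (650,155) in the right-hand view. The ball is centred behind the bar at (201,165), and the red weight is in its socket. I'm handing in.

```bash
python3 -c "
from rig import bot
print(bot.sign_off())"
```

```text
the job is handed in; nothing more can be done
None
```

I seated the red-capped weight fully home in the empty socket and released it. I then lifted the dish by its bar and turned it a quarter turn, and handed in at about 23 s with it held level and still, about 80 mm above its seat and straight over it, and the ball in the middle.

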